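# Find and mark the balance point of a governor lever

## Task

The governor lever lies out of balance on the blue balance stand, its weighted end tipped down. Slide it along the knife edge, keeping it down on the stand, until it balances there level on its own; then set the orange marker astride the lever right above the knife edge and let go, with the lever still balanced. Leave the blue marker where it is.

Things in the scene. Friction and masses are not known exactly. Their poses are not given: they have to be found in the camera images.
- stand: blue balance stand, fixed. Origin on the table under the knife edge's middle, x along stand and lever, z up. Base plate 320 x 80 x 12 mm. Knife edge: blunt steel ridge, flat top 24 (x) x 50 (y), 70 mm high, sloping cheeks below its top. Catch posts 16 (x) x 50 (y), 62 mm high, at x = +126 and -126, hold the tipped lever (4 degrees). Finger room beside the lever from x = 12 to 118 either side.
- lever: lever, 0.6 kg, 300 mm long: bright bar 14 wide, 12 mm high; at its +x end a dark block with yellow band, 30 long, 34 wide, 30 high, undersides flush. Origin on the underside at its balance point, 104.5 mm from the block's outer face; x along the bar to the block. Balances with it over the ridge's flat top. Starts along the stand, block at the stand's +x side, origin 35 to 65 mm from the edge.
- orange_marker: loose orange saddle marker, 35 g: block 24 (x) x 28 (y) x 36 mm high, black stripe along x on top. Slot along x in its underside, 22 mm wide, 11 mm deep, fits over the bar; its roof rests on the bar's top. Origin: middle of the underside, z up. Starts upright on the table, on the robot's side of the stand. Gripped across y in its upper half, the fingers clear the stand when it is set down.
- blue_marker: blue saddle marker of the same shape, size and frame, also standing on the table; not to be used or moved.
Things that resemble listed ones, but are neither listed nor needed, are in the scene too. There is more than one size of the orange_marker; the job needs the largest.

How it is judged:
On the way:
1. the lever balances level on the knife edge by itself, released, no longer tipped onto a catch post (angle between lever's own z axis and vertical below 0.035 rad and horizontal distance between lever and stand below 0.025 m and height (world z) of lever between 0.066 and 0.075 m and angle between the x axis of lever and the x axis of stand, either way round below 0.26 rad and contact force between lever and the fingers below 0.1 N), for 0.4 s.
At the end, for the whole second after the job is handed in: Lever along the stand (15 degrees), level (2 degrees) on the knife edge alone, its balance point within 25 mm of the edge's middle; orange marker astride it, fully down, upright (10 degrees), within 15 mm along the stand of the edge's middle; both released, at rest (angle between lever's own z axis and vertical below 0.035 rad and horizontal distance between lever and stand below 0.025 m and height (world z) of lever between 0.066 and 0.075 m and angle between the x axis of lever and the x axis of stand, either way round below 0.26 rad and linear speed of each of lever, orange_marker below 0.02 m/s and x of orange_marker in the frame of stand between -0.015 and 0.015 m and y of orange_marker in the frame of lever between -0.008 and 0.008 m and z of orange_marker in the frame of lever between -0.002 and 0.004 m and angle between the x axis of orange_marker and the x axis of lever, either way round below 0.5 rad and angle between orange_marker's own z axis and vertical below 0.17 rad); the robot touches nothing.
It fails at once if the lever's balance point is lifted more than 20 mm above the knife edge's top (height (world z) of lever above 0.09 m).
It fails at once if the blue marker is moved by more than 20 mm (distance of blue_marker from where it was at the start of the episode above 0.02 m).
It also fails if it takes over 54 s, if anything falls off the work surface, if the arm or the gripper's body presses on something with over 40 N, if the wrist force passes 120 N, or if a joint passes its speed limit or range.

## Robot

A 6-joint arm with a two-finger parallel gripper is mounted at the origin on the work surface. World frame = base frame: x ahead of the robot, y to its left, z up, the work surface at z = 0. Lengths are in m, angles in rad, forces in N, time in s.
With the tool pointing down it reaches from about 0.35 to 0.775 m from the base axis. Payload 7.3 kg.
Tool frame: the origin (TCP) lies on the centre line of the jaws, within the pads' length; the fingertips stand 19 mm ahead of it and the grasp point (between the pads) is the TCP; x points along the fingers, z is the direction in which the jaws open and shut, and the axes are right-handed (so a half turn about x gives the same grasp; the last joint's range is limited). The gripper opens to 92 mm and grips with 3 to 60 N. Pads are 19 mm wide; open, the fingers measure 130 mm over their backs; the gripper's body (75 mm by 190 mm) begins 47 mm behind the grasp point.
Start: joints at [1.016, 0.342, 1.524, -0, 1.275, -0.146], TCP at [0.209, 0.482, 0.246] pointing down, gripper open.
Joint ranges: [-2.53, 2.53], [-0.77, 2.02], [0.04, 2.7], [-1, 4.14], [0.28, 2.66], [-3.11, 3.11]. Speed limits (rad/s): [2.57, 2.57, 3.14, 3.14, 3.14, 3.14].

## Interface

Orientations are given as [roll, pitch, yaw] about the fixed x, y, z axes, in that order (R = Rz(yaw) Ry(pitch) Rx(roll)).
In Python, from bench import get_obs, read_camera, manip, nets gives the robot as it stands.
- The arm moves only by the tool apply_moves, never from a script. Its argument "targets" is one flat list of numbers, 5 for each row, row after row: the shift along the tool's x, y, z in mm, then the turn about the tool's x in degrees, then the finger opening in mm, from 0 to 91.8. In form: [dx, dy, dz, spin, fingers, dx, dy, dz, spin, fingers, ...]. A call has 1 to 20 rows; each row is the pose to reach, as a shift and turn from the pose commanded when the call began, along the tool's axes at that moment; what a row does not reach only later rows make up. A row lasts 1/12 s, in which the tool goes at most 41.7 mm and 7.16 degrees, less where a joint would pass 70% of its speed; a pose out of reach is approached as far as the arm can. A call with a gripper value outside its range is refused whole. The fingers move at their own pace and stop on an object; the grip force is fixed at half the most. Time passes only in rows, so rows that repeat a pose let the fingers close. It gives the time, the measured TCP pose, the force and the opening at its end, in the units of the state.
- get_obs(): the state, without advancing time (a new reading comes with each control period).
- read_camera(name): name is "scene" or "top" or "wrist"; returns a dict with "img" (384x512x3 uint8, red, green, blue), "z_map" (384x512 float32, m along the optical axis (not along the pixel's ray), 0 where there is no reading), "fovy" (degrees; the focal length in pixels is half the picture's height over the tangent of half this angle, whatever the lens; pixels are square), "cx", "cy" (the principal point, pixels), "R" (3x3) and "t" (3): a world point X has camera coordinates R X + t; the wrist camera has in their place "tool_from_camera" (4x4, takes a point from camera to tool coordinates, whose origin is the TCP and whose axes are the tool frame's). Camera axes: x right, y down, z forward; pixel columns grow to the right and rows downward; lengths in m; the calibration is good to about 2 mm. A picture is of the moment at which its call begins: read the wrist's pose just before it.
- manip.hand_in(): hands the job in, once; it reports no verdict.
Trained networks look in a picture, given as the dict that the camera call returned (one of the last four; its "shot" number tells which), for a name from the list of things; names that differ only in an ending like _2 or _b are one class to them, and where a whole thing is asked for, a point or a joint stands for the part that bears it (a point fixed in the world has none). Each returns a list of dicts, best first, with "p" (0 to 1); they miss things now and then, are a little off and sometimes report something else, mostly with a low value. They report only what shows in the picture. A call takes as long as a camera call. They do not tell look-alikes from the thing itself.
- nets.search_frame(picture, thing): "extent" ([left, top, right, bottom] in pixels, round what is visible of it).
- nets.cut_out(picture, thing): "region" (384x512 bool, what is visible of it) and "extent" ([left, top, right, bottom] in pixels, round what is visible of it).
- nets.place_of(picture, thing): "xy" ([column, row] in pixels: a listed point, or the origin of a listed thing).
The state is a dict: "time_s": time; "joint_pos": joint angles; "qd": joint speeds; "effort": joint torques, N m; "position": TCP position; "orientation": TCP orientation; "contact_force": force on the tool from outside, world axes, zero at the start; "torque": the same for the moment, N m; "opening": finger opening in m.
Only numpy, scipy, OpenCV 4.12 (cv2) and the standard library are available. Lean on these libraries where they do the work, as an engineer would, in place of code of your own. Each camera call takes 0.05 s, during which the arm holds its last target. There are 200 camera calls.

## Working session

There is one attempt and no reset: what is moved stays moved. The work goes in short steps, Python scripts to look and compute and a tool call to move; the robot and the scene stay as the last step left them, time stands still between calls to the robot, and variables do not carry over. Pictures are saved under pics/ and viewed, about 8 in all and at most 12, crops included, and the job is handed in when it is done.

Besides the shell and the picture viewer there is one more tool, called after "Emit:" by a JSON object that holds its "op" and its "data", one argument or row to a line. apply_moves: Moves the arm, as the interface text tells. Its arguments: {"type":"object","properties":{"targets":{"type":"array","items":{"type":"number"}}},"required":["targets"]}

```bash
ls; mkdir -p pics; cat > h.py <<'E'
import numpy as np, cv2
from bench import get_obs, read_camera, manip, nets
from scipy.spatial.transform import Rotation as Rn
def f(c): return 192/np.tan(np.radians(c["fovy"])/2)
def cloud(c):
    "384x512x3 world points (nan where no depth)"
    v,u=np.mgrid[0:384,0:512]; z=np.where(c["z_map"]>0,c["z_map"],np.nan)
    P=np.stack([(u-c["cx"])/f(c)*z,(v-c["cy"])/f(c)*z,z],-1)
    if "R" in c: return (P-c["t"])@c["R"]
    o=c["obs"]; T=c["tool_from_camera"]
    P=P@T[:3,:3].T+T[:3,3]
    return P@Rn.from_euler("xyz",o["orientation"]).as_matrix().T+o["position"]
def shot(n):
    o=get_obs(); c=dict(read_camera(n)); c["obs"]=o; return c
def save(c,p,box=None,k=1):
    im=c["img"][:,:,::-1]
    if box: im=im[box[1]:box[3],box[0]:box[2]]
    cv2.imwrite(p,cv2.resize(im,None,fx=k,fy=k,interpolation=cv2.INTER_CUBIC))
E
python3 - <<'E'
from h import *
o=get_obs();print(o["time_s"],o["position"],o["orientation"])
a=read_camera("top");b=read_camera("scene")
cv2.imwrite("pics/1.png",cv2.resize(np.vstack([a["img"],b["img"]])[:,:,::-1],(400,600)) if 0 else a["img"][:,:,::-1])
cv2.imwrite("pics/2.png",b["img"][:,:,::-1])
for n,c in(("top",a),("scene",b)):
    P=cloud(c)
    for t in("stand","lever","orange_marker","blue_marker"):
        for r in nets.cut_out(c,t)[:4]:
            m=r["region"]; q=P[m]; q=q[~np.isnan(q[:,0])]
            print(n,t,round(r["p"],2),np.round(r["extent"]),np.round(np.median(q,0),3),np.round(np.percentile(q[:,2],95),3))
E
```

```text
pics
0.0 [0.20847539 0.48141561 0.24502811] [ 3.02050402  1.56921539 -2.1006678 ]
top stand 0.61 [166. 113. 338. 194.] [ 0.581 -0.008  0.012] 0.069
top lever 0.78 [166. 100. 340. 171.] [0.605 0.016 0.084] 0.092
top orange_marker 0.67 [110. 250. 128. 263.] [0.407 0.235 0.025] 0.027
top orange_marker 0.64 [182. 223. 192. 238.] [0.449 0.113 0.026] 0.027
top orange_marker 0.55 [141. 226. 161. 246.] [0.44  0.179 0.035] 0.037
top blue_marker 0.87 [370. 233. 390. 253.] [ 0.419 -0.23   0.035] 0.037
scene stand 0.88 [181. 176. 290. 294.] [0.618 0.02  0.013] 0.068
scene lever 0.71 [185. 160. 274. 264.] [0.618 0.05  0.083] 0.093
scene orange_marker 0.68 [307. 208. 320. 224.] [0.457 0.117 0.02 ] 0.028
scene orange_marker 0.57 [338. 217. 357. 239.] [0.452 0.185 0.028] 0.037
scene orange_marker 0.44 [371. 223. 384. 237.] [0.414 0.241 0.023] 0.028
scene blue_marker 0.64 [200. 138. 214. 160.] [ 0.427 -0.226  0.025] 0.037
```

View pics/1.png

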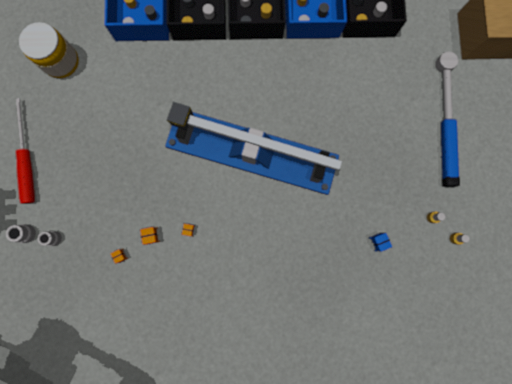

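```bash
python3 - <<'E'
from h import *
c=shot("top");P=cloud(c);save(c,"pics/3.png",(100,90,400,270),2.6)
H=c["img"].astype(int)
m=nets.cut_out(c,"stand")[0]["region"]
hsv=cv2.cvtColor(c["img"],cv2.COLOR_RGB2HSV)
# stand base: z 8-16mm in region
q=P[100:220,150:360].reshape(-1,3)
base=q[(abs(q[:,2]-.012)<.004)]
r=cv2.minAreaRect((base[:,:2]*1000).astype(np.float32));print("base rect",r)
lv=P[90:200,150:360].reshape(-1,3); lv=lv[lv[:,2]>.076]
print("lever rect",cv2.minAreaRect((lv[:,:2]*1000).astype(np.float32)),len(lv))
blk=lv
r2=cv2.boxPoints(cv2.minAreaRect((lv[:,:2]*1000).astype(np.float32)));print(r2.round())
for t in("stand","lever"):
    for k in nets.place_of(c,t)[:2]:
        u,v=np.round(k["xy"]).astype(int);print(t,k,P[v,u])
for k in nets.cut_out(c,"orange_marker")[:3]:
    q=P[k["region"]];top=np.nanmax(q[:,2]);q=q[q[:,2]>top-.006]
    print(k["extent"],top,cv2.minAreaRect((q[:,:2]*1000).astype(np.float32)))
E
```

```text
base rect ((593.6005249023438, -6.3322906494140625), (319.4464111328125, 80.28913116455078), 72.07106018066406)
lever rect ((597.2012939453125, -9.239349365234375), (300.74456787109375, 34.3265266418457), 70.55413055419922) 1757
[[ 531. -145.]
 [ 563. -157.]
 [ 663.  127.]
 [ 631.  138.]]
stand {'xy': [254.6, 152.2], 'p': 0.8} [ 0.57683633 -0.01086702  0.0694609 ]
stand {'xy': [231.0, 130.3], 'p': 0.28} [0.61373367 0.02927889 0.0796259 ]
lever {'xy': [228.2, 134.2], 'p': 0.78} [0.60697595 0.03452771 0.07913613]
[141.3, 228.7, 159.5, 245.1] 0.038052693978748275 ((440.13775634765625, 180.5561981201172), (27.212182998657227, 23.58104133605957), 10.09809398651123)
[180.9, 224.1, 194.4, 234.3] 0.028991021143879067 ((448.95782470703125, 113.04513549804688), (16.820011138916016, 20.04718780517578), 76.49285125732422)
[109.6, 249.3, 125.7, 261.2] 0.02918122683174636 ((406.1130676269531, 237.05206298828125), (20.695648193359375, 17.86135482788086), 29.70966339111328)
```

View pics/3.png

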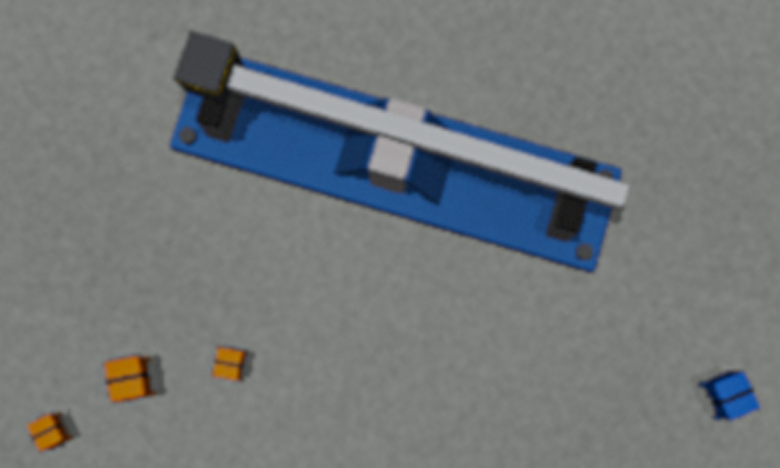

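```bash
cat >> h.py <<'E'
S0=np.array([.5936,-.0063]); A=np.radians(72.07); SX=np.array([np.cos(A),np.sin(A)]); SY=np.array([-SX[1],SX[0]])
def W(x,y): return S0+x*SX+y*SY
def go(xyz,zdir=None):
    "tool shift mm + spin deg to reach world xyz with jaws opening along zdir (2-vector)"
    o=get_obs();R=Rn.from_euler("xyz",o["orientation"]).as_matrix()
    d=R.T@(np.array(xyz)-o["position"])*1000; s=0
    if zdir is not None:
        w=R.T@np.array([*zdir,0]); s=np.degrees(np.arctan2(-w[1],w[2])); s=(s+90)%180-90
    print("pos",o["position"].round(4),"row",d.round(1),"spin",round(s,1)); return d,s
E
python3 - <<'E'
from h import *
for n in("top","scene"):
    c=shot(n);P=cloud(c)
    q=P[~np.isnan(P[...,0])]; xy=(q[:,:2]-S0); s=np.c_[xy@SX,xy@SY,q[:,2]]
    base=s[(abs(s[:,2]-.012)<.003)&(abs(s[:,0])<.2)&(abs(s[:,1])<.06)]
    print(n,"base x",np.percentile(base[:,0],[.3,99.7])," y",np.percentile(base[:,1],[.3,99.7]))
    k=s[(abs(s[:,2]-.07)<.003)&(abs(s[:,0])<.05)&(abs(s[:,1])<.04)&(abs(s[:,1])>.01)]
    print("knife",np.percentile(k[:,0],[2,98]),np.percentile(k[:,1],[2,98]),np.median(k[:,2]))
    b=s[(s[:,2]>.076)&(s[:,0]<.1)&(s[:,0]>-.2)&(abs(s[:,1])<.05)]
    for x in(-.14,-.1,-.05,0,.05,.1):
        t=b[abs(b[:,0]-x)<.008]; 
        if len(t): print("bar",x,t[:,1].min().round(4),t[:,1].max().round(4),np.median(t[:,2]).round(4))
    l=s[(s[:,2]>.076)&(abs(s[:,0])<.2)&(abs(s[:,1])<.05)];print("lever ends",np.percentile(l[:,0],[.2,99.8]))
    t=l[l[:,0]>.122];print("block top",np.median(t[:,2]),np.percentile(t[:,1],[1,99]))
    if n=="top":
        print("bins/bottle heights",np.nanmax(P[0:42,100:410,2]),np.nanmax(P[15:85,15:85,2]),np.nanmin(P[0:42,100:410,0]), "bottle",P[40,45])
go([*W(.185,0),.2],SY)
E
```

```text
top base x [-0.15832692  0.15852518]  y [-0.03941038  0.03982601]
knife [-0.01437031  0.01512021] [-0.02454469  0.02469617] 0.06912218235071452
bar -0.14 -0.0079 0.0066 0.0912
bar -0.1 -0.0089 0.0059 0.0883
bar -0.05 -0.0103 0.004 0.0852
bar 0 -0.0113 0.003 0.0823
bar 0.05 -0.013 0.0013 0.0788
bar 0.1 -0.0134 -0.0004 0.077
lever ends [-0.15137116  0.14832392]
block top 0.09105095467107847 [-0.02475197  0.0091315 ]
bins/bottle heights 0.06350609101801653 0.0874383266447606 0.8095435301859515 bottle [0.77914494 0.3473213  0.08326367]
scene base x [-0.15314487  0.16203161]  y [-0.0407771   0.03819038]
knife [-0.01412296  0.03936304] [-0.0255564   0.02346269] 0.07005055576542012
bar -0.14 -0.0087 0.0059 0.0916
bar -0.1 -0.0097 0.0046 0.0891
bar -0.05 -0.011 0.0033 0.086
bar 0 -0.013 0.0019 0.0828
bar 0.05 -0.0134 0.0012 0.0796
bar 0.1 -0.0141 0.0 0.0774
lever ends [-0.15015026  0.15100085]
block top 0.09159053651899558 [-0.02617335  0.00830897]
pos [0.2087 0.4818 0.2457] row [  45.8 -529.5 -110.7] spin 84.5
```

Emit:
{"op": "apply_moves", "data": {
  "targets": [46,-530,-111,84.5,0,46,-530,-111,84.5,0,46,-530,-111,84.5,0,46,-530,-111,84.5,0,46,-530,-111,84.5,0,46,-530,-111,84.5,0,46,-530,-111,84.5,0,46,-530,-111,84.5,0,46,-530,-111,84.5,0,46,-530,-111,84.5,0,46,-530,-111,84.5,0,46,-530,-111,84.5,0,46,-530,-111,84.5,0,46,-530,-111,84.5,0,46,-530,-111,84.5,0,46,-530,-111,84.5,0,46,-530,-111,84.5,0]
}}

```text
time_s: 2.27
position: [0.6501, 0.1702, 0.2]
orientation: [2.497, 1.57, 2.185]
contact_force: [0.8, 0.5, 0.8]
opening: 0.0005
```

```bash
python3 - <<'E'
from h import *
go([*W(.185,-.008),.091],SY);go([*W(.1585,-.008),.091],SY);go([*W(.114,-.008),.091],SY);print(get_obs()["joint_pos"].round(2) if hasattr(get_obs()["joint_pos"],"round") else get_obs()["joint_pos"],get_obs()["opening"],get_obs()["time_s"])
E
```

```text
pos [0.6501 0.1702 0.2   ] row [109.   -0.4   8.7] spin 0.1
pos [0.6501 0.1702 0.2   ] row [109.  -26.9   8.6] spin 0.1
pos [0.6501 0.1702 0.2   ] row [109.  -71.4   8.6] spin 0.1
[0.14 0.65 1.13 0.   1.36 0.45] 0.0005425637644516212 2.2667
```

Emit:
{"op": "apply_moves", "data": {
  "targets": [40,0,4,0,0,80,0,9,0,0,109,0,9,0,0,109,0,9,0,0,109,-12,9,0,0,109,-22,9,0,0,109,-25,9,0,0,109,-28,9,0,0,109,-31,9,0,0,109,-34,9,0,0,109,-37,9,0,0,109,-40,9,0,0,109,-43,9,0,0,109,-46,9,0,0,109,-49,9,0,0,109,-52,9,0,0,109,-55,9,0,0,109,-58,9,0,0,109,-60,9,0,0,109,-60,9,0,0]
}}

```text
time_s: 3.93
position: [0.6418, 0.1096, 0.0924]
orientation: [0.614, 1.567, 0.3]
contact_force: [1.0, 4.3, 0.7]
opening: 0.0006
```

```bash
cat >> h.py <<'E'
def lever():
    for n in("top","scene"):
        c=shot(n);P=cloud(c);q=P[~np.isnan(P[...,0])]; xy=(q[:,:2]-S0); s=np.c_[xy@SX,xy@SY,q[:,2]]
        l=s[(s[:,2]>.073)&(s[:,2]<.125)&(abs(s[:,0])<.25)&(abs(s[:,1])<.06)]
        b=l[(l[:,2]<.1)&(l[:,0]<.06)]
        o=[]
        for x in np.arange(-.19,.06,.01):
            t=b[abs(b[:,0]-x)<.005]
            if len(t)>8: o.append([x,(t[:,1].min()+t[:,1].max())/2,np.median(t[:,2])])
        o=np.array(o);pz=np.polyfit(o[:,0],o[:,2],1);py=np.polyfit(o[:,0],o[:,1],1)
        e=np.percentile(b[:,0],.5)
        print(n,"-x end",e.round(4),"origin~",(e+.1955).round(4),"slope deg",np.degrees(np.arctan(pz[0])).round(2),"top z@0",pz[1].round(4),"yaw",np.degrees(py[0]).round(2),"y0",py[1].round(4),"ends")
    return c
E
python3 - <<'E'
from h import *
c=lever();go([*W(.114,-.008),.091],SY)
E
```

```text
top -x end -0.1828 origin~ 0.0127 slope deg -5.48 top z@0 0.0824 yaw 0.1 y0 -0.0084 ends
scene -x end -0.1823 origin~ 0.0132 slope deg -5.19 top z@0 0.0833 yaw -0.05 y0 -0.0096 ends
pos [0.6416 0.1098 0.0917] row [  0.7 -11.2  -1.9] spin 0.0
```

Emit:
{"op": "apply_moves", "data": {
  "targets": [0,-2,-2,0,0,0,-4,-2,0,0,0,-6,-2,0,0,0,-8,-2,0,0,0,-10,-2,0,0,0,-11,-2,0,0,0,-11,-2,0,0]
}}

```text
time_s: 4.62
position: [0.6363, 0.0998, 0.0914]
orientation: [0.618, 1.569, 0.305]
contact_force: [1.8, 3.9, 1.5]
opening: 0.0001
```

```bash
python3 - <<'E'
from h import *
c=lever();go([*W(.114,-.008),.091],SY);save(c,"pics/4.png",(150,130,350,300),3.5)
E
```

```text
top -x end -0.1866 origin~ 0.0089 slope deg -5.82 top z@0 0.0829 yaw 0.15 y0 -0.0072 ends
scene -x end -0.185 origin~ 0.0105 slope deg -5.98 top z@0 0.0838 yaw 0.62 y0 -0.008 ends
pos [0.6362 0.0998 0.0913] row [ 0.3 -0.1  0.2] spin 0.0
```

View pics/4.png

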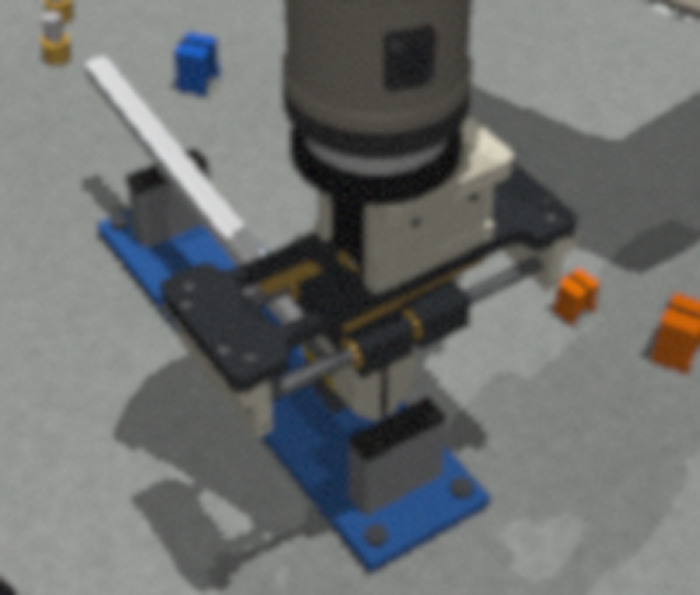

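Emit:
{"op": "apply_moves", "data": {
  "targets": [0,-2,0,0,0,0,-4,0,0,0,0,-6,0,0,0,0,-6,0,0,0]
}}

```text
time_s: 5.05
position: [0.6342, 0.094, 0.0912]
orientation: [0.644, 1.57, 0.331]
contact_force: [1.7, 4.2, 2.3]
opening: 0.0005
```

```bash
python3 - <<'E'
from h import *
c=lever();go([*W(.114,-.008),.091],SY);c=shot("wrist");save(c,"pics/5.png",None,1.2)
P=cloud(c);print(P[190:380:30,256].round(3))
E
```

```text
top -x end -0.1853 origin~ 0.0102 slope deg -6.33 top z@0 0.0829 yaw -0.02 y0 -0.0063 ends
scene -x end -0.1818 origin~ 0.0137 slope deg -6.89 top z@0 0.0836 yaw -0.48 y0 -0.0083 ends
pos [0.6342 0.094  0.0911] row [0.1 6.1 0.3] spin 0.0
[[0.643 0.118 0.062]
 [0.632 0.084 0.012]
 [0.638 0.103 0.096]
 [0.643 0.121 0.153]
 [0.633 0.089 0.117]
 [0.642 0.118 0.17 ]
 [0.642 0.119 0.179]]
```

View pics/5.png

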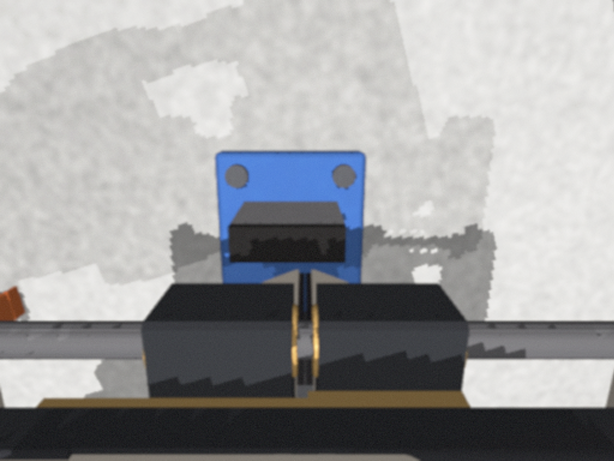

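```bash
sed -i 's/b=l\[(l\[:,2\]<.1)&(l\[:,0\]<.06)\]/b=l[(l[:,0]<.0)]/; s/np.arange(-.19,.06,.01)/np.arange(-.21,-.01,.01)/' h.py; python3 - <<'E'
from h import *
c=lever()
c=shot("scene");P=cloud(c);q=P[~np.isnan(P[...,0])]; xy=(q[:,:2]-S0); s=np.c_[xy@SX,xy@SY,q[:,2]]
for x in np.arange(-.21,.0,.015):
    t=s[(abs(s[:,0]-x)<.004)&(abs(s[:,1])<.03)&(s[:,2]>.071)]
    if len(t): print(x.round(3),len(t),t[:,2].min().round(4),np.median(t[:,2]).round(4),t[:,2].max().round(4))
k=s[(abs(s[:,0])<.2)&(abs(s[:,1]+.008)<.025)&(s[:,0]>.03)&(s[:,2]>.02)&(s[:,2]<.12)]
for x in np.arange(.03,.15,.01):
    t=k[abs(k[:,0]-x)<.005]
    if len(t): print(x.round(3),len(t),t[:,2].min().round(3),np.median(t[:,2]).round(3),t[:,2].max().round(3))
E
```

```text
top -x end -0.2016 origin~ -0.0061 slope deg -7.48 top z@0 0.0826 yaw 0.5 y0 -0.0063 ends
scene -x end -0.2001 origin~ -0.0046 slope deg -7.44 top z@0 0.0834 yaw 0.53 y0 -0.0071 ends
-0.195 21 0.0988 0.1094 0.1115
-0.18 20 0.0986 0.1075 0.1089
-0.165 23 0.0946 0.1054 0.1075
-0.15 24 0.0918 0.103 0.1061
-0.135 23 0.0896 0.1013 0.1043
-0.12 26 0.0881 0.0992 0.1018
-0.105 26 0.0855 0.0973 0.1
-0.09 30 0.0832 0.0949 0.0978
-0.075 28 0.0813 0.0926 0.095
-0.06 32 0.0795 0.091 0.0934
-0.045 30 0.079 0.0892 0.0926
-0.03 30 0.0754 0.0869 0.0895
-0.015 26 0.0774 0.0855 0.0876
0.03 34 0.03 0.037 0.081
0.04 11 0.021 0.077 0.081
0.05 2 0.065 0.067 0.069
0.06 1 0.071 0.071 0.071
0.07 14 0.08 0.09 0.094
0.08 29 0.061 0.089 0.094
0.09 35 0.058 0.069 0.089
0.1 22 0.061 0.077 0.102
0.11 28 0.086 0.099 0.115
0.12 304 0.022 0.09 0.117
0.13 197 0.02 0.06 0.065
0.14 229 0.02 0.042 0.065
```

Emit:
{"op": "apply_moves", "data": {
  "targets": [-1,0,0,0,0,-2,0,0,0,0,-3,0,0,0,0,-4,0,0,0,0,-5,0,0,0,0,-6,0,0,0,0,-7,0,0,0,0,-8,0,0,0,0,-9,0,0,0,0,-10,0,0,0,0,-11,0,0,0,0,-12,0,0,0,0,-12,0,0,0,0]
}}

```text
time_s: 6.43
position: [0.634, 0.0938, 0.103]
orientation: [0.506, 1.57, 0.193]
contact_force: [-0.4, -0.4, -0.4]
opening: 0.0007
```

```bash
python3 - <<'E'
from h import *
c=lever();go([*W(.114,-.008),.091],SY)
E
```

```text
top -x end -0.2047 origin~ -0.0092 slope deg 2.09 top z@0 0.0817 yaw 0.23 y0 -0.0064 ends
scene -x end -0.2036 origin~ -0.0081 slope deg 2.14 top z@0 0.0822 yaw 0.24 y0 -0.0069 ends
pos [0.6339 0.0939 0.1027] row [11.7  6.3  0.5] spin 0.0
```

Emit:
{"op": "apply_moves", "data": {
  "targets": [0,4,0,0,0,0,12,0,0,0,0,20,0,0,0,0,25,0,0,0,0,25,0,0,0,0,25,0,0,0,0,25,0,0,0,0,25,0,0,0]
}}

```text
time_s: 7.2
position: [0.6415, 0.1174, 0.1027]
orientation: [-2.61, 1.571, -2.923]
contact_force: [-1.0, 0.6, -0.4]
opening: 0.0005
```

```bash
python3 - <<'E'
from h import *
c=lever();go([*W(.114,-.008),.091],SY)
E
```

```text
top -x end -0.1783 origin~ 0.0172 slope deg 2.81 top z@0 0.0814 yaw 0.15 y0 -0.0065 ends
scene -x end -0.1742 origin~ 0.0213 slope deg 3.14 top z@0 0.0823 yaw 0.13 y0 -0.0071 ends
pos [0.6415 0.1173 0.1027] row [ 11.7 -18.4   0.5] spin -0.0
```

Emit:
{"op": "apply_moves", "data": {
  "targets": [0,0,0,0,0,0,0,0,0,0,0,0,0,0,0,0,0,0,0,0,0,0,0,0,0,0,0,0,0,0]
}}

```text
time_s: 7.8
position: [0.6416, 0.1176, 0.1027]
orientation: [1.224, 1.571, 0.911]
contact_force: [-0.5, 0.1, 0.0]
opening: 0.0004
```

```bash
sed -i 's/l=s\[(s\[:,2\]>.073)/l=s[(s[:,2]>np.where(s[:,0]<-.137,.045,.073))/' h.py; python3 - <<'E'
from h import *
c=lever();save(c,"pics/6.png",(150,130,350,300),3.5)
E
```

```text
top -x end -0.205 origin~ -0.0095 slope deg 3.67 top z@0 0.082 yaw 0.15 y0 -0.0065 ends
scene -x end -0.2026 origin~ -0.0071 slope deg 3.66 top z@0 0.0824 yaw 0.21 y0 -0.0068 ends
```

View pics/6.png

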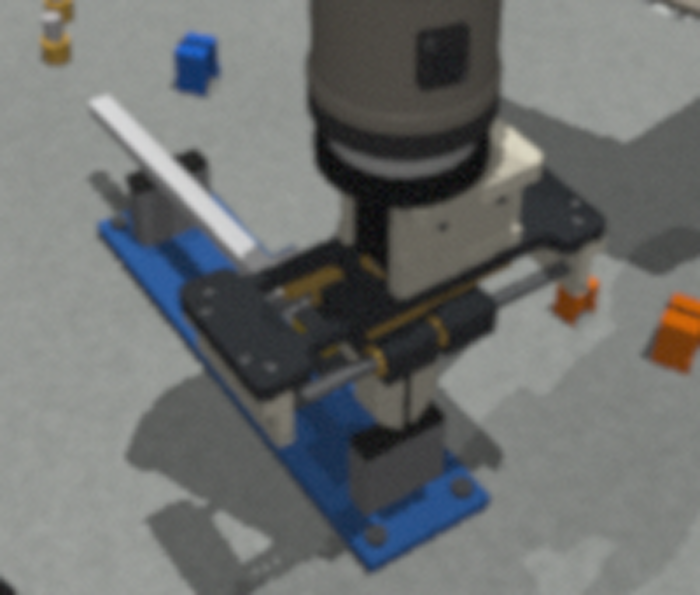

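```bash
python3 - <<'E'
from h import *
go([*W(.045,-.0067),.16],SY);go([*W(.045,-.0067),.080],SY)
E
```

```text
pos [0.6415 0.1176 0.1027] row [-57.3 -87.6  -0.8] spin 0.0
pos [0.6415 0.1176 0.1027] row [ 22.7 -87.6  -0.8] spin 0.0
```

Emit:
{"op": "apply_moves", "data": {
  "targets": [-35,0,0,0,40,-57,0,0,0,40,-57,-30,-1,0,40,-57,-60,-1,0,40,-57,-88,-1,0,40,-57,-88,-1,0,40,-30,-88,-1,0,40,-5,-88,-1,0,40,12,-88,-1,0,40,22,-88,-1,0,40,22,-88,-1,0,40,22,-88,-1,0,40]
}}

```text
time_s: 8.9
position: [0.6138, 0.0345, 0.0808]
orientation: [2.165, 1.571, 1.852]
contact_force: [-0.0, 0.1, 0.6]
opening: 0.0401
```

```bash
python3 - <<'E'
from h import *
c=lever();go([*W(.045,-.0067),.08],SY);print(get_obs()["opening"])
c=shot("wrist");save(c,"pics/7.png",None,1.2)
E
```

```text
top -x end -0.2051 origin~ -0.0096 slope deg 3.68 top z@0 0.0821 yaw 0.23 y0 -0.0063 ends
scene -x end -0.2045 origin~ -0.009 slope deg 4.01 top z@0 0.0832 yaw 0.56 y0 -0.006 ends
pos [0.6145 0.0344 0.0821] row [ 2.1 -0.1 -0.7] spin 0.0
0.04041081264232124
```

View pics/7.png

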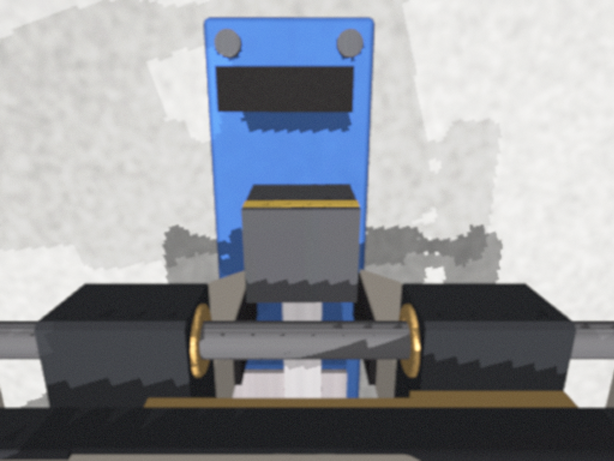

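Emit:
{"op": "apply_moves", "data": {
  "targets": [0,0,0,0,10,0,0,0,0,10,0,0,0,0,10,0,0,0,0,10,0,0,0,0,10,0,2,0,0,10,0,4,0,0,10,0,6,0,0,10,0,8,0,0,10,0,10,0,0,10,0,11,0,0,10,1,11,0,0,10,2,11,0,0,10,3,11,0,0,10,3,11,0,0,10]
}}

```text
time_s: 10.3
position: [0.6172, 0.0452, 0.0778]
orientation: [1.046, 1.569, 0.733]
contact_force: [-0.4, -0.8, 2.7]
opening: 0.0135
```

```bash
python3 - <<'E'
from h import *
c=lever();go([*W(.045,-.0067),.08],SY);print(get_obs()["opening"])
E
```

```text
top -x end -0.194 origin~ 0.0015 slope deg 0.34 top z@0 0.0814 yaw 0.02 y0 -0.0065 ends
scene -x end -0.1926 origin~ 0.0029 slope deg 0.59 top z@0 0.0823 yaw 0.09 y0 -0.0071 ends
pos [0.6172 0.0452 0.0779] row [ -2.1 -11.3   0.1] spin 0.0
0.013994416957359665
```

Emit:
{"op": "apply_moves", "data": {
  "targets": [0,0,0,0,30,0,0,0,0,40,0,0,0,0,40,0,0,0,0,40,0,0,0,0,40,0,0,0,0,40,0,0,0,0,40,0,0,0,0,40]
}}

```text
time_s: 11.07
position: [0.6169, 0.0446, 0.0777]
orientation: [1.867, 1.571, 1.554]
contact_force: [0.8, 0.0, 0.7]
opening: 0.04
```

```bash
python3 - <<'E'
from h import *
c=lever();print(get_obs()["opening"]);go([*W(.045,-.0067),.22],SY)
E
```

```text
top -x end -0.1939 origin~ 0.0016 slope deg 0.21 top z@0 0.0815 yaw 0.01 y0 -0.0066 ends
scene -x end -0.192 origin~ 0.0035 slope deg -0.02 top z@0 0.082 yaw 0.31 y0 -0.0071 ends
0.039975324931850464
pos [0.6169 0.0446 0.0777] row [-142.3  -10.6    0.2] spin 0.0
```

```bash
python3 - <<'E'
from h import *
a=np.radians(10.1)
go([.4401,.1806,.16],[np.cos(a),np.sin(a)])
E
```

```text
pos [0.6169 0.0446 0.0777] row [ -82.3   74.9 -210.1] spin -28.0
```

Emit:
{"op": "apply_moves", "data": {
  "targets": [-20,0,0,0,40,-50,0,0,0,40,-90,0,0,0,40,-130,0,0,0,40,-140,10,-30,-7,50,-140,23,-65,-14,50,-140,36,-100,-21,50,-140,49,-135,-28,50,-130,62,-170,-28,50,-110,75,-205,-28,50,-82,75,-210,-28,50,-82,75,-210,-28,50,-82,75,-210,-28,50]
}}

```text
time_s: 12.25
position: [0.4398, 0.1806, 0.1596]
orientation: [-2.986, 1.569, -2.809]
contact_force: [0.0, 0.1, -0.3]
opening: 0.0502
```

```bash
python3 - <<'E'
from h import *
c=lever()
for n in("top","wrist"):
  c=shot(n);P=cloud(c)
  for k in nets.cut_out(c,"orange_marker")[:4]:
    q=P[k["region"]];q=q[~np.isnan(q[:,0])];top=np.percentile(q[:,2],95);q=q[abs(q[:,2]-top)<.005]
    print(n,round(k["p"],2),np.round(k["extent"]),top.round(4),cv2.minAreaRect((q[:,:2]*1000).astype(np.float32)))
save(c,"pics/8.png",None,1.2)
E
```

```text
top -x end -0.1939 origin~ 0.0016 slope deg -0.01 top z@0 0.0814 yaw 0.08 y0 -0.0065 ends
scene -x end -0.1918 origin~ 0.0037 slope deg 0.04 top z@0 0.0819 yaw 0.2 y0 -0.0073 ends
top 0.75 [143. 229. 161. 243.] 0.0371 ((440.2947082519531, 181.13607788085938), (27.800683975219727, 23.598909378051758), 9.46136474609375)
top 0.57 [180. 224. 193. 237.] 0.0276 ((449.26336669921875, 113.07398223876953), (17.950969696044922, 17.812808990478516), 88.57708740234375)
wrist 0.93 [202.  94. 238. 121.] 0.0271 ((405.00848388671875, 237.3876190185547), (20.829256057739258, 17.857646942138672), 26.3424072265625)
wrist 0.84 [234. 236. 261. 269.] 0.0268 ((447.6397399902344, 114.30825805664062), (18.005828857421875, 20.081310272216797), 78.1570816040039)
wrist 0.77 [234. 161. 269. 200.] 0.0363 ((439.50323486328125, 181.96597290039062), (27.307079315185547, 23.725261688232422), 9.592674255371094)
```

View pics/8.png

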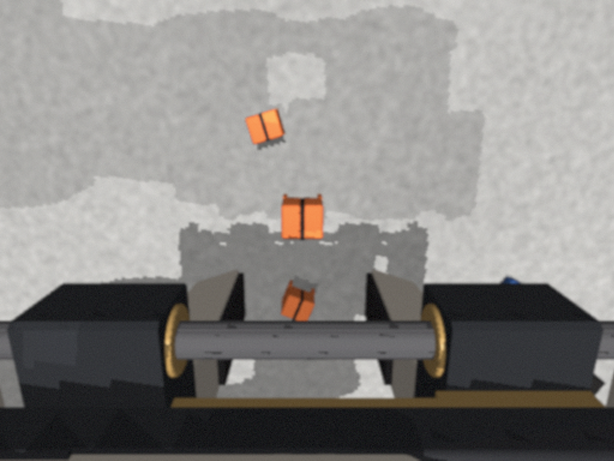

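Emit:
{"op": "apply_moves", "data": {
  "targets": [40,1,0,0,50,80,1,0,0,50,105,1,0,0,50,120,1,0,0,50,125,1,0,0,50,125,1,0,0,50,125,1,0,0,20,125,1,0,0,20,125,1,0,0,20,125,1,0,0,20,125,1,0,0,20,125,1,0,0,20,105,1,0,0,20,70,1,0,0,20,30,1,0,0,20,-10,1,0,0,20,-40,1,0,0,20,-40,1,0,0,20]
}}

```text
time_s: 14.05
position: [0.4429, 0.1824, 0.2061]
orientation: [0.067, 1.559, 0.243]
contact_force: [0.6, 0.6, -0.5]
opening: 0.0277
```

```bash
python3 - <<'E'
from h import *
print(get_obs()["opening"])
c=shot("wrist");save(c,"pics/9.png",None,1.2);P=cloud(c);o=get_obs()
R=Rn.from_euler("xyz",o["orientation"]).as_matrix()
for k in nets.cut_out(c,"orange_marker")[:3]:
    q=P[k["region"]];q=q[~np.isnan(q[:,0])];q=(q-o["position"])@R*1000
    print(round(k["p"],2),np.round(k["extent"]),np.percentile(q,[2,50,98],axis=0).round(1))
go([*W(0,-.0067),.2],SY)
E
```

```text
0.02771838899694738
0.64 [209.  95. 235. 117.] [[175.3  52.5 -37.3]
 [176.9  61.3 -26.6]
 [188.4  69.9 -16.9]]
0.58 [225. 211. 286. 268.] [[ -3.7  -0.7 -12.3]
 [ -1.8  10.1   1.1]
 [ 25.5  12.4  14.2]]
pos [0.4403 0.1818 0.2009] row [   1.2 -215.1  123.9] spin 28.0
```

View pics/9.png

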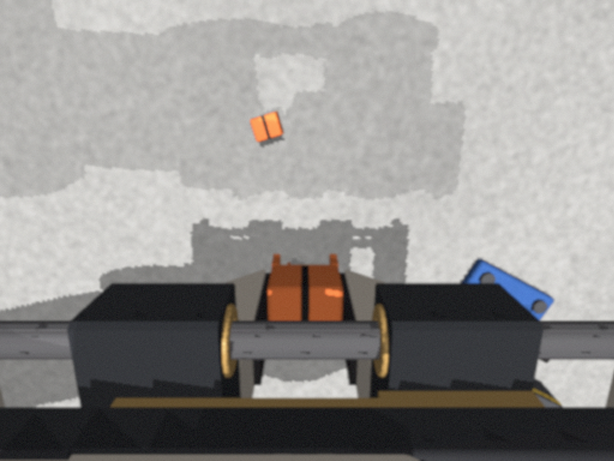

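Emit:
{"op": "apply_moves", "data": {
  "targets": [0,-30,17,7,20,0,-60,34,14,20,0,-90,51,21,20,0,-120,68,28,20,0,-150,85,28,20,0,-180,103,28,20,0,-205,118,28,20,0,-215,124,28,20,0,-215,124,28,20,20,-215,124,28,20,50,-215,124,28,20,70,-215,124,28,20,76,-215,124,28,20,76,-215,124,28,20,76,-215,124,28,20]
}}

```text
time_s: 15.4
position: [0.5995, -0.0075, 0.1241]
orientation: [2.394, 1.57, 2.082]
contact_force: [0.4, -0.0, -0.1]
opening: 0.0279
```

```bash
python3 - <<'E'
from h import *
c=lever();d,s=go([*W(.002,-.0068),.105],SY);print(get_obs()["opening"])
save(c,"pics/10.png",(150,130,350,300),3.5)
E
```

```text
top -x end -0.1947 origin~ 0.0008 slope deg -0.46 top z@0 0.0799 yaw -0.25 y0 -0.0075 ends
scene -x end -0.1693 origin~ 0.0262 slope deg 0.03 top z@0 0.0816 yaw -1.12 y0 -0.0131 ends
pos [ 0.6004 -0.008   0.1253] row [20.3  1.5 -0.2] spin 0.0
0.027556878390949297
```

View pics/10.png

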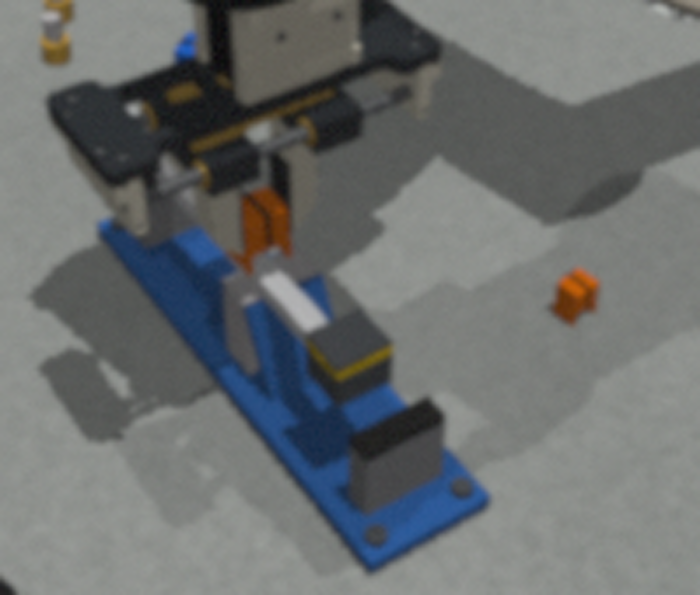

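Emit:
{"op": "apply_moves", "data": {
  "targets": [6,1,0,0,20,11,1,0,0,20,14,1,0,0,20,16,1,0,0,20,17,1,0,0,20,18,1,0,0,20,18.5,1,0,0,20,18.5,1,0,0,20]
}}

```text
time_s: 16.17
position: [0.5998, -0.0074, 0.1067]
orientation: [0.417, 1.571, 0.105]
contact_force: [-5.3, 1.4, 11.2]
opening: 0.0277
```

```bash
python3 - <<'E'
from h import *
d,s=go([*W(.002,-.0068),.105],SY);o=get_obs();print(o["opening"],o["contact_force"],o["torque"])
c=shot("scene")
P=cloud(c);k=nets.cut_out(c,"orange_marker")
for r in k[:3]: 
    q=P[r["region"]];q=q[~np.isnan(q[:,0])];print(np.round(r["extent"]),r["p"],np.percentile(q[:,2],[3,97]).round(4))
E
```

```text
pos [ 0.5998 -0.0074  0.1067] row [1.7 1.1 0.6] spin 0.0
0.02771169943808353 [-5.31099103  1.38135227 11.20149802] [0.02443478 0.97770229 0.00653299]
[218. 196. 236. 216.] 0.66 [0.073  0.1084]
[371. 224. 384. 237.] 0.49 [-0.0006  0.0282]
[308. 207. 319. 222.] 0.49 [0.0013 0.0282]
```

Emit:
{"op": "apply_moves", "data": {
  "targets": [-0.5,0,0,0,20,-1,0,0,0,20,-1,0,0,0,20,-1,0,0,0,20]
}}

```text
time_s: 16.6
position: [0.6, -0.0074, 0.1067]
orientation: [0.544, 1.571, 0.232]
contact_force: [-2.7, 0.3, 5.6]
opening: 0.0278
```

```bash
python3 - <<'E'
from h import *
d,s=go([*W(.002,-.0068),.105],SY);o=get_obs();print(o["opening"],o["contact_force"],o["torque"])
c=lever();save(c,"pics/11.png",(190,160,290,245),7)
E
```

```text
pos [ 0.6    -0.0074  0.1067] row [1.7 1.1 0.4] spin 0.0
0.02775662496335971 [-2.68104098  0.34363135  5.57933248] [-0.04797584  0.55352655  0.01227028]
top -x end -0.1942 origin~ 0.0013 slope deg -0.88 top z@0 0.0788 yaw -0.35 y0 -0.0079 ends
scene -x end -0.1929 origin~ 0.0026 slope deg 0.93 top z@0 0.0846 yaw 2.33 y0 -0.0002 ends
```

View pics/11.png

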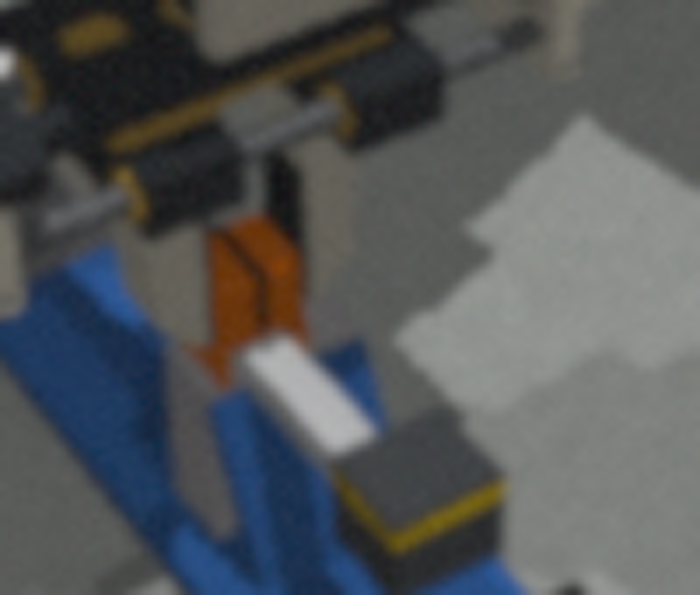

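Emit:
{"op": "apply_moves", "data": {
  "targets": [-0.5,0,0,0,20,-0.8,0,0,0,20,-0.8,0,0,0,20,-0.8,0,0,0,20]
}}

```text
time_s: 17.03
position: [0.6001, -0.0074, 0.1068]
orientation: [0.979, 1.571, 0.666]
contact_force: [0.5, 0.4, 0.5]
opening: 0.0277
```

Force is near zero; opening the jaws and checking before withdrawing.

Emit:
{"op": "apply_moves", "data": {
  "targets": [0,0,0,0,32,0,0,0,0,40,0,0,0,0,45,0,0,0,0,45,0,0,0,0,45,0,0,0,0,45,-10,0,0,0,45,-25,0,0,0,45,-50,0,0,0,45,-85,0,0,0,45,-125,0,0,0,45,-140,0,0,0,45,-140,0,0,0,45,-140,0,0,0,45]
}}

```text
time_s: 18.2
position: [0.6003, -0.0074, 0.2486]
orientation: [0.209, 1.568, -0.103]
contact_force: [-0.2, -0.4, -0.4]
opening: 0.0446
```

```bash
python3 - <<'E'
from h import *
lever()
for n in("top","scene"):
    c=shot(n);P=cloud(c)
    for t in("orange_marker","blue_marker"):
        for r in nets.cut_out(c,t)[:3]:
            q=P[r["region"]];q=q[~np.isnan(q[:,0])];top=np.percentile(q[:,2],95);q=q[q[:,2]>top-.005]
            ctr,wh,a=cv2.minAreaRect((q[:,:2]*1000).astype(np.float32));d=np.array(ctr)/1000-S0
            print(n,t,np.round(r["extent"]),"top",top.round(4),"stand xy",(d@SX).round(4),(d@SY).round(4),np.round(wh,1),round(a,1),np.round(ctr))
save(c,"pics/12.png",(150,130,350,300),3.5)
E
```

```text
Traceback (most recent call last):
  File "h.py", line 37, in lever
    o=np.array(o);pz=np.polyfit(o[:,0],o[:,2],1);py=np.polyfit(o[:,0],o[:,1],1)
                                ~^^^^^
IndexError: too many indices for array: array is 1-dimensional, but 2 were indexed
```

Emit:
{"op": "apply_moves", "data": {
  "targets": [0,0,-40,0,45,0,0,-80,0,45,0,0,-120,0,45,0,0,-160,0,45,0,0,-190,0,45,0,0,-190,0,45,0,0,-190,0,45]
}}

```text
time_s: 18.83
position: [0.4179, 0.0515, 0.2464]
orientation: [-2.912, 1.569, 3.06]
contact_force: [0.3, 0.6, 0.4]
opening: 0.0449
```

```bash
python3 - <<'E'
from h import *
for n in("top","scene"):
    c=shot(n);P=cloud(c)
    for t in("orange_marker","blue_marker"):
        for r in nets.cut_out(c,t)[:3]:
            q=P[r["region"]];q=q[~np.isnan(q[:,0])];top=np.percentile(q[:,2],95);q=q[q[:,2]>top-.005]
            ctr,wh,a=cv2.minAreaRect((q[:,:2]*1000).astype(np.float32));d=np.array(ctr)/1000-S0
            print(n,t,np.round(r["extent"]),"top",top.round(4),"stand xy",(d@SX).round(4),(d@SY).round(4),np.round(wh,1),round(a,1),np.round(ctr))
save(c,"pics/12.png",(150,130,350,300),3.5)
try: lever()
except Exception as e: print(e)
E
```

```text
top orange_marker [247. 124. 263. 148.] top 0.108 stand xy 0.0007 -0.0065 [24.  28.2] 71.5 [600.  -8.]
top blue_marker [368. 235. 392. 249.] top 0.0376 stand xy -0.2702 0.0974 [27.9 23.9] 21.2 [ 418. -233.]
scene orange_marker [216. 192. 236. 214.] top 0.1081 stand xy 0.0034 -0.0074 [25.6 27.1] 73.6 [602.  -5.]
scene orange_marker [371. 223. 382. 238.] top 0.0285 stand xy 0.1769 0.2519 [19.3 17.9] 28.7 [408. 240.]
scene orange_marker [307. 206. 320. 221.] top 0.0278 stand xy 0.0727 0.1727 [16.8 19.2] 77.2 [452. 116.]
scene blue_marker [198. 138. 211. 161.] top 0.0367 stand xy -0.2667 0.0955 [28.2 23.5] 21.7 [ 421. -231.]
top -x end -0.1936 origin~ 0.0019 slope deg -0.06 top z@0 0.0813 yaw 0.08 y0 -0.0066 ends
scene -x end -0.1917 origin~ 0.0038 slope deg 0.07 top z@0 0.0819 yaw 0.0 y0 -0.0077 ends
```

View pics/12.png

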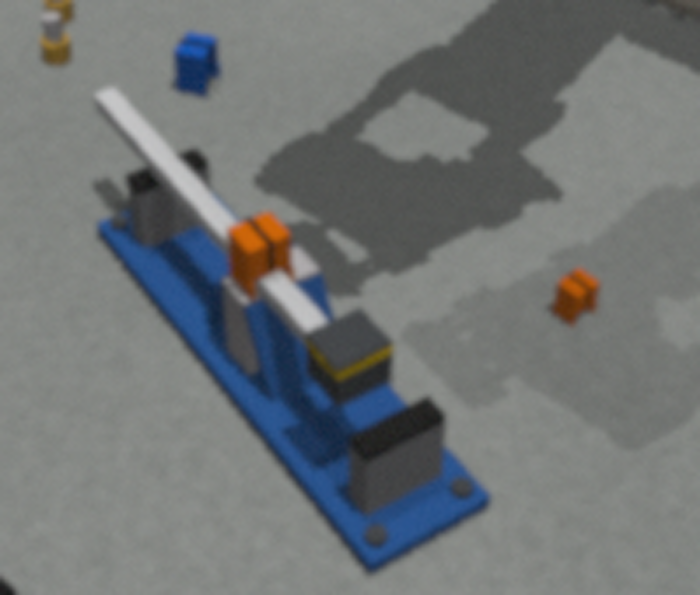

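Lever level (0.0°), marker seated astride it at stand x ≈ 1–3 mm, blue marker unmoved, robot clear.

```bash
python3 -c "
from bench import manip
print(manip.hand_in())"
```

```text
the job is handed in; nothing more can be done
None
```

The lever is balanced level on the knife edge, with the largest orange marker (36 mm high) astride it above the edge. I handed the job in at about 19 s; no verdict was reported.

**What I did:**
- I pushed the lever along by its block end, but it went a few mm too far and tipped onto the other catch post.
- I then gripped the bar, slid it back 11 mm and levelled it against the ridge. After release it stayed level by itself.
- I gripped the orange marker across its sides, set it on the bar, eased the pressing force to about zero, let go and moved the arm clear.

**Last checks, from the top and scene cameras:**

| Check | Result |
|---|---|
| Lever tilt | within 0.1° |
| Lever balance point | 2–4 mm along the stand and 7 mm sideways from the edge's middle |
| Orange marker | 1–3 mm along the stand from the edge's middle, within about 1 mm of the bar's centre line |
| Orange marker top | 108 mm high, against about 107 mm expected when fully down |
| Blue marker | within about 3 mm of its first reading, which is the measuring noise |
| Arm | clear of everything |

**Disagreements:**
- The cameras differ by about 2–3 mm along the stand.
- The lever tipped over when its balance point read only 8–9 mm from the middle, though the flat top reaches 12 mm. My stand positions could therefore be off by about 4 mm, still inside the tolerances.

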